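# Eject a resin specimen mount from its mould and put it in the specimen tray

## Task

Demould the green resin mount: press the demoulding press's lever down as far as it goes, so that the ram pushes the mount up out of the white mould. Then take the raised mount by its sides, lift it out, and set it down upright (do not drop it) in the tray pocket that has the white paper label, without disturbing the other mounts, the jar or the wash bottle.

Things in the scene. Friction and masses are not known exactly. Their poses are not given: they have to be found in the camera images.
- mount: green resin specimen mount, an upright solid cylinder 30 mm in diameter and 22 mm high, about 40 g; origin at the centre of its underside, z along its axis. At the start it sits loosely in the white mould's 32 mm bore, its underside on the mould's floor 25 mm below the rim, so its top is 3 mm below the rim.
- press: fixed grey demoulding press: foot 130 mm in x by 150 mm in y, four columns, top plate 116 by 112 mm with its upper face 122 mm above the table. Origin under the mould's axis at table height; z up, the lever stands out on the -y side.
- mould_mouth (a point): centre of the mould's mouth, at the height of its rim (153 mm above the table); axes are the press's. The mould is a white plastic cup, 50 mm outside and 32 mm inside diameter, fixed on the press, with a 22 mm knock-out hole in its floor for the ram. The brass thumbscrews beside it, at +x and -x 38 mm from its centre, end 10 mm below the rim.
- lever_pivot (a point): axis of the lever and its pinion, 70 mm above the table and 38 mm from the mould's axis in the press's -y direction; the lever turns about this frame's x axis, in the vertical plane through the mould's axis.
- lever (a joint): lever angle in rad. At 0 it rises at 44 degrees (0.768 rad) above level, towards the press's -y side; the angle grows as it is pressed down, to its stop at 1.0. Starts between 0 and 0.2. About 4 N on the grip moves it; it stays where it is left. The ram rises 28 mm per rad: it meets the mount at 0.25 and at the stop holds it with 18 mm of its height above the mould's rim.
- lever_grip (a point): middle of the lever's black grip, on the lever's axis, 150 mm from the pivot; the grip is a round bar 22 mm thick that runs from 40 mm nearer the pivot to 46 mm farther out. This point rides with the lever: about 175 mm above the table at angle 0 and 36 mm at the stop.
- label: white paper disc, 31 mm in diameter and under 1 mm thick, on the floor of the free tray pocket: where the mount goes. Origin at its centre, at the height of the pocket's floor (8 mm above the table).
- tray: fixed grey specimen tray, 80 mm in x by 205 mm in y and 14 mm high; origin at the centre of its underside. Three round pockets, 37 mm in diameter and 6 mm deep, in a row along its y axis, 64 mm apart, the middle one at the tray's centre. Two hold other mounts; the third has the label.
- mount_black: black mount of the same size, loose in one of the tray's pockets; leave it alone. Origin at the centre of its underside.
- mount_red: red mount of the same size, loose in one of the tray's pockets; leave it alone. Origin at the centre of its underside.
- jar: amber glass jar with a black lid, 72 mm in diameter and 115 mm high, standing beyond the work; leave it alone. Origin at the centre of its underside.
- wash_bottle: white wash bottle, 64 mm in diameter, 124 mm high with its red cap and 152 mm with its bent spout; leave it alone. Origin at the centre of its underside.

How it is judged:
On the way, in this order (a step that is already met when the one before it is completed fails the run):
1. the lever is down and the ram holds the mount up, untouched by the fingers, with at least 15 mm of it above the mould's rim (value of joint lever above 0.88 rad and z of mount in the frame of mould_mouth between -0.007 and 0 m and horizontal distance between mount and mould_mouth below 0.004 m and contact force between the fingers and mount below 0.1 N), for 0.2 s.
2. the mount is held by the fingers with its underside at least 5 mm above the mould's rim (z of mount in the frame of mould_mouth above 0.005 m and contact force between the fingers and mount above 0.5 N), for 0.1 s.
At the end, for the whole second after the job is handed in: The green mount stands upright (within 0.08 rad) and at rest on the floor of the labelled tray pocket, within 6 mm of the label's centre; the other two mounts are in their pockets within 8 mm, and the jar and wash bottle within 20 mm, of where they were (horizontal distance between mount and label below 0.006 m and z of mount in the frame of label below 0.002 m and angle between mount's own z axis and vertical below 0.08 rad and linear speed of mount below 0.01 m/s and distance of each of mount_black, mount_red from where it was at the start of the episode below 0.008 m and distance of each of jar, wash_bottle from where it was at the start of the episode below 0.02 m); the robot touches nothing.
It fails at once if the green mount is dropped: it moves faster than 0.6 m/s (a fall of about 20 mm) with no finger touching it (linear speed of mount above 0.6 m/s and contact force between the fingers and mount below 0.05 N).
It fails at once if another mount is moved by more than 15 mm, or the jar or wash bottle by more than 40 mm or tipped by more than 0.4 rad (distance of any of mount_black, mount_red from where it was at the start of the episode above 0.015 m or distance of any of jar, wash_bottle from where it was at the start of the episode above 0.04 m or angle between any of jar, wash_bottle's own z axis and vertical above 0.4 rad).
It also fails if it takes over 61 s, if anything falls off the work surface, if the arm or the gripper's body presses on something with over 40 N, if the wrist force passes 120 N, or if a joint passes its speed limit or range.

## Robot

A 6-joint arm with a two-finger parallel gripper is mounted at the origin on the work surface. World frame = base frame: x ahead of the robot, y to its left, z up, the work surface at z = 0. Lengths are in m, angles in rad, forces in N, time in s.
With the tool pointing down it reaches from about 0.35 to 0.775 m from the base axis. Payload 7.3 kg.
Tool frame: the origin (TCP) lies at the very end of the fingers, on their centre line; the grasp point (between the pads) lies 19 mm behind it (robot.hold_point_z is the distance from the TCP to the grasp point, in m); z points along the fingers, y is the direction in which the jaws open and shut (so a half turn about z gives the same grasp; the last joint's range is limited). The gripper opens to 92 mm and grips with 3 to 60 N. Pads are 19 mm wide; open, the fingers measure 130 mm over their backs; the gripper's body (75 mm by 190 mm) begins 47 mm behind the grasp point.
Start: joints at [1.043, 0.342, 1.524, -0, 1.275, -0.146], TCP at [0.196, 0.487, 0.2] pointing down, gripper open.
Joint ranges: [-2.53, 2.53], [-0.77, 2.02], [0.04, 2.7], [-1, 4.14], [0.28, 2.66], [-3.11, 3.11]. Speed limits (rad/s): [2.57, 2.57, 3.14, 3.14, 3.14, 3.14].

## Interface

Orientations are given as [roll, pitch, yaw] about the fixed x, y, z axes, in that order (R = Rz(yaw) Ry(pitch) Rx(roll)).
In Python, from cell import monitor, viewer, robot gives the robot as it stands.
- The arm moves only by the tool move_arm, never from a script. Its argument "deltas" is a list of rows, each an object of numbers: "x", "y", "z": the shift along the tool's x, y, z in m; "wx", "wy", "wz": the turn, a rotation vector about the tool's x, y, z in degrees; "hand": the opening, from 0 (shut) to 1 (fully open). In form: [{"x": .., "y": .., "z": .., "wx": .., "wy": .., "wz": .., "hand": ..}, ...]. A call has 1 to 8 rows; each row is the pose to reach, as a shift and turn from the pose commanded when the call began, along the tool's axes at that moment; what a row does not reach only later rows make up. A row lasts 1/8 s, in which the tool goes at most 62.5 mm and 10.7 degrees, less where a joint would pass 70% of its speed; a pose out of reach is approached as far as the arm can. A call with a gripper value outside its range is refused whole. The fingers move at their own pace and stop on an object; "grip_force" is the grip in N (left out, the last holds). Time passes only in rows, so rows that repeat a pose let the fingers close. It gives the time, the measured TCP pose, the force and the opening at its end, in the units of the state.
- monitor.observe(): the state, without advancing time (a new reading comes with each control period).
- viewer.read_camera(name): name is "scene" or "top"; returns the picture (420x560x3 uint8, red, green, blue); there is no depth.
- viewer.camera_params(name): a dict with "camera_matrix" (3x3 intrinsics, pixels), "k1" (the pictures are not rectified: a ray, as slopes to the right and down, at radius r is drawn at 1 + k1 r^2 times it, then the intrinsics apply), "R" (3x3) and "t" (3): a world point X has camera coordinates R X + t. Camera axes: x right, y down, z forward; pixel columns grow to the right and rows downward; lengths in m; the calibration is good to about 2 mm. A picture is of the moment at which its call begins. camera_params takes no time and is no camera call.
- robot.hand_in(): hands the job in, once; it reports no verdict.
The state is a dict: "time": time; "qpos": joint angles; "qvel": joint speeds; "joint_efforts": joint torques, N m; "tool_pos": TCP position; "tool_rot": TCP orientation; "contact_force": force on the tool from outside, world axes, zero at the start; "torque": the same for the moment, N m; "opening": finger opening in m.
Only numpy, scipy, OpenCV 4.12 (cv2) and the standard library are available. Lean on these libraries where they do the work, as an engineer would, in place of code of your own. Each camera call takes 0.05 s, during which the arm holds its last target. There are 200 camera calls.

## Working session

There is one attempt and no reset: what is moved stays moved. The work goes in short steps, Python scripts to look and compute and a tool call to move; the robot and the scene stay as the last step left them, time stands still between calls to the robot, and variables do not carry over. Pictures are saved under pics/ and viewed, about 8 in all and at most 12, crops included, and the job is handed in when it is done.

Besides the shell and the picture viewer there is one more tool, called after ">>>" as name([rows], argument=value, ...), one row to a line, values as JSON. move_arm: Moves the arm, as the interface text tells. Its arguments: {"type":"object","properties":{"deltas":{"type":"array","items":{"type":"object","properties":{"x":{"type":"number"},"y":{"type":"number"},"z":{"type":"number"},"wx":{"type":"number"},"wy":{"type":"number"},"wz":{"type":"number"},"hand":{"type":"number"}}}},"grip_force":{"type":"number"}},"required":["deltas"]}

```bash
mkdir -p pics
python3 - <<'E'
from cell import monitor, viewer, robot
import cv2,numpy as np
for n in("scene","top"):
    im=viewer.read_camera(n); cv2.imwrite(f"pics/{n}0.png",im[:,:,::-1])
    p=viewer.camera_params(n); print(n,{k:np.round(v,4).tolist() for k,v in p.items()})
print(monitor.observe())
E
```

```text
scene {'camera_matrix': [[471.0376, 0.0, 273.9166], [0.0, 471.0376, 211.8345], [0.0, 0.0, 1.0]], 'k1': -0.0946, 'R': [[0.6419, 0.7665, -0.0229], [0.4777, -0.4231, -0.77], [-0.5998, 0.4833, -0.6377]], 't': [-0.4562, -0.163, 1.491]}
top {'camera_matrix': [[378.9762, 0.0, 280.5809], [0.0, 378.9762, 204.3831], [0.0, 0.0, 1.0]], 'k1': -0.0054, 'R': [[0.0125, -0.9999, -0.0084], [-0.984, -0.0108, -0.1776], [0.1775, 0.0105, -0.9841]], 't': [0.0583, 0.6303, 0.8523]}
{'time': 0.1, 'qpos': array([ 1.04297473e+00,  3.42607930e-01,  1.52492098e+00, -2.99959196e-05,
        1.27542051e+00, -1.46035085e-01]), 'qvel': array([-0.00043748, -0.00319312, -0.00232253,  0.0001369 ,  0.00036906,
        0.00039775]), 'joint_efforts': array([ 2.09625352e-03, -4.32003343e+01, -2.44694996e+01,  7.20845629e-02,
        5.26345137e-02, -7.35633830e-05]), 'tool_pos': array([0.1954021 , 0.4868419 , 0.19893809]), 'tool_rot': array([-3.14024616e+00, -1.69052169e-04,  2.75981478e+00]), 'contact_force': array([-0.38107321,  0.79033215,  0.69982377]), 'torque': array([ 0.02664676,  0.05896437, -0.02521964]), 'opening': 0.09201168446213107}
```

View pics/scene0.png

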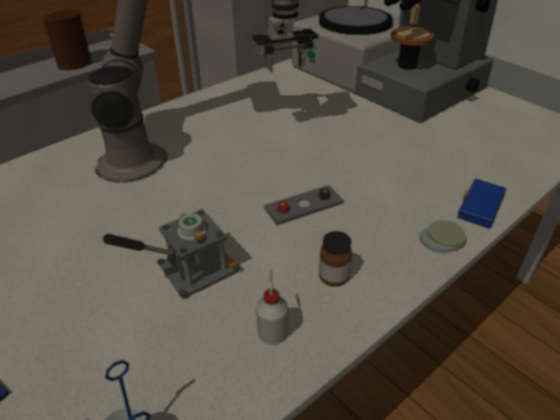

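View pics/top0.png

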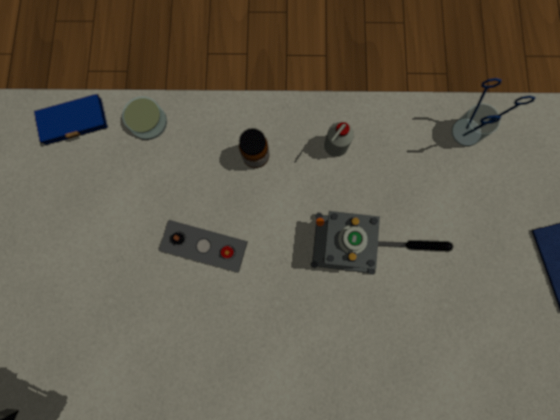

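Scene view: press centre ~(195,240), lever grip ~(125,242), tray ~(304,204) with label (304,204). Top view: mould ~(354,238), grip ~(430,245), label ~(203,246), red (228,253), black (177,238).

```bash
cat > h.py <<'E'
import numpy as np, cv2
from cell import monitor, viewer, robot
P={n:viewer.camera_params(n) for n in("scene","top")}
def ray(n,uv):
    p=P[n];K=np.array(p["camera_matrix"]);R=np.array(p["R"]);t=np.array(p["t"])
    D=np.array([p["k1"],0,0,0,0.])
    a=cv2.undistortPoints(np.array([[uv]],float),K,D)[0,0]
    return -R.T@t, R.T@np.array([a[0],a[1],1])
def onz(n,uv,z):
    c,d=ray(n,uv); return c+d*(z-c[2])/d[2]
def px(n,X):
    p=P[n]; R=np.array(p["R"])
    return cv2.projectPoints(np.array([X],float),cv2.Rodrigues(R)[0],np.array(p["t"]),np.array(p["camera_matrix"]),np.array([p["k1"],0,0,0,0.]))[0][0,0]
def two(a,b):
    (c1,d1),(c2,d2)=ray("scene",a),ray("top",b)
    s=np.linalg.lstsq(np.c_[d1,-d2],c2-c1,rcond=None)[0]
    p,q=c1+s[0]*d1,c2+s[1]*d2
    return (p+q)/2,np.linalg.norm(p-q)
def grab(n,f=None):
    im=viewer.read_camera(n)
    if f: cv2.imwrite(f,im[:,:,::-1])
    return im
def blobs(m,box,mn=12):
    x0,y0,x1,y1=box
    k,l,s,c=cv2.connectedComponentsWithStats(m[y0:y1,x0:x1].astype(np.uint8))
    return [(int(s[i,4]),(c[i]+[x0,y0]).round(2).tolist(),(s[i,:4]+[x0,y0,0,0]).tolist()) for i in range(1,k) if s[i,4]>=mn]
def masks(im):
    h=cv2.cvtColor(im,cv2.COLOR_RGB2HSV).astype(int);H,S,V=h[...,0],h[...,1],h[...,2]
    return dict(green=(H>40)&(H<90)&(S>80),red=((H<8)|(H>172))&(S>140)&(V>60),white=(S<50)&(V>150),black=(V<35))
E
python3 - <<'E'
from h import *
B={"scene":{"press":(95,205,245,295),"tray":(260,185,345,222)},"top":{"press":(305,205,460,275),"tray":(155,218,250,272)}}
out=[]
for n in B:
    im=cv2.imread(f"pics/{n}0.png")[:,:,::-1].copy(); M=masks(im)
    for b,box in B[n].items():
        for k in M: print(n,b,k,blobs(M[k],box))
        x0,y0,x1,y1=box
        c=cv2.resize(im[y0:y1,x0:x1],None,fx=390/(x1-x0),fy=390/(x1-x0),interpolation=cv2.INTER_CUBIC)
        c=np.vstack([c,np.zeros((290-c.shape[0],390,3),np.uint8)]) if c.shape[0]<290 else c[:290]
        out.append(np.clip(c*1.6,0,255).astype(np.uint8))
cv2.imwrite("pics/crop0.png",np.vstack([np.hstack(out[:2]),np.hstack(out[2:])])[:,:,::-1])
E
```

```text
scene press green [(46, [189.74, 221.33], [184, 218, 13, 7])]
scene press red []
scene press white []
scene press black [(302, [123.26, 242.05], [104, 235, 41, 15]), (51, [173.43, 260.45], [170, 254, 7, 15]), (15, [192.2, 258.87], [191, 256, 3, 7])]
scene tray green []
scene tray red [(80, [282.41, 207.14], [278, 202, 11, 11])]
scene tray white []
scene tray black [(53, [324.17, 195.32], [320, 191, 10, 8])]
top press green [(118, [354.8, 237.89], [348, 232, 14, 13])]
top press red []
top press white []
top press black [(20, [349.1, 222.0], [346, 219, 6, 7]), (460, [320.56, 247.28], [311, 221, 35, 48]), (25, [336.44, 240.84], [335, 234, 4, 14]), (373, [428.78, 245.3], [405, 241, 47, 10]), (18, [346.33, 257.0], [344, 253, 5, 8])]
top tray green []
top tray red [(105, [226.71, 251.61], [221, 246, 13, 12])]
top tray white []
top tray black [(118, [177.12, 238.57], [170, 232, 15, 13])]
```

View pics/crop0.png

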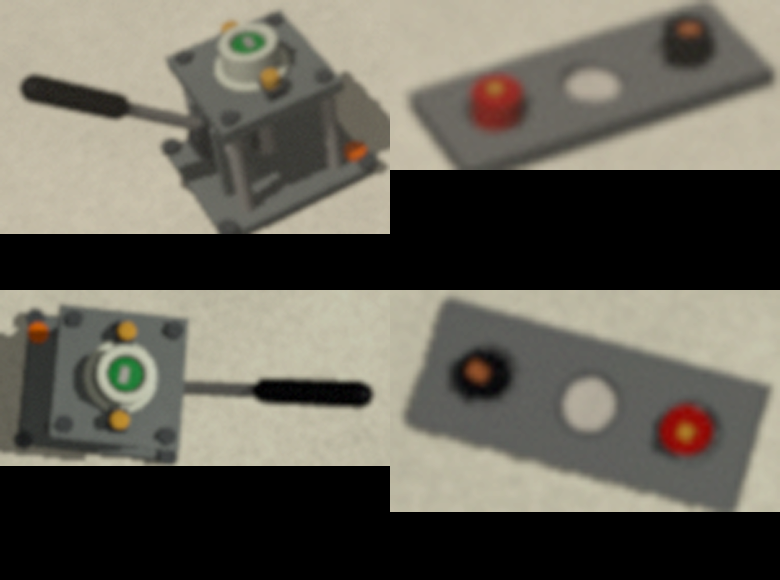

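The crops show the mould ring in top at about (355.5,239), thumbscrews at (355.8,221) and (352.7,257), the grip centred at (429,245) and the label at (203.2,245.8).

Run:
```python
from h import *
ims={n:cv2.imread(f"pics/{n}0.png")[:,:,::-1].copy() for n in P}
# mould ring in top & scene: light pixels in small box
for n,box in(("top",(338,224,372,254)),("scene",(172,210,210,242))):
    im=ims[n];h=cv2.cvtColor(im,cv2.COLOR_RGB2HSV)
    m=(h[...,2]>115)&(h[...,1]<60); print(n,"ring",blobs(m,box))
    h=h.astype(int); print(n,"brass",blobs((h[...,0]>10)&(h[...,0]<28)&(h[...,1]>110)&(h[...,2]>90),(340,210,372,268) if n=="top" else (165,205,225,250),4))
h=cv2.cvtColor(ims["top"],cv2.COLOR_RGB2HSV)
print("label",blobs(h[...,2]>115,(192,236,214,256)))
h=cv2.cvtColor(ims["scene"],cv2.COLOR_RGB2HSV)
print("labelS",blobs(h[...,2]>115,(294,198,314,211)))
g=lambda n,uv,z:print(n,uv,onz(n,uv,z).round(4))
g("top",(354.8,237.9),.150);g("scene",(189.74,221.33),.150)
g("top",(203.2,245.8),.008)
g("top",(226.7,251.6),.028);g("top",(177.1,238.6),.028)
print("grip",two((123.3,242),(428.8,245.3)))
print(two((107,238.5),(450,245.7)),two((143,246.5),(407,245)))
```

```text
top ring [(128, [357.27, 238.82], [345, 228, 22, 24])]
top brass [(33, [355.58, 220.58], [353, 218, 6, 6]), (37, [352.59, 256.16], [350, 253, 7, 7])]
scene ring [(112, [179.37, 212.81], [172, 210, 23, 10])]
scene brass [(8, [182.12, 214.62], [181, 214, 4, 3]), (28, [198.21, 233.64], [195, 231, 7, 6])]
label []
labelS []
top (354.8, 237.9) [ 0.5426 -0.0929  0.15  ]
scene (189.74, 221.33) [ 0.5427 -0.0944  0.15  ]
top (203.2, 245.8) [0.5317 0.2572 0.008 ]
top (226.7, 251.6) [0.517  0.1952 0.028 ]
top (177.1, 238.6) [0.5471 0.3177 0.028 ]
grip (array([ 0.52720812, -0.241504  ,  0.16816049]), np.float64(0.000857928066432395))
(array([ 0.52557772, -0.27154621,  0.19526397]), np.float64(0.002458847709547209)) (array([ 0.53025287, -0.20633465,  0.13562843]), np.float64(0.0012271825004882568))
```

```bash
cat >> h.py <<'E'
from scipy.spatial.transform import Rotation as Ro
def d(pos,yaw,base=None):
    s=monitor.observe(); p,r=(s["tool_pos"],s["tool_rot"]) if base is None else base
    A=Ro.from_euler("xyz",r); B=Ro.from_euler("xyz",[np.pi,0,yaw])
    print("shift mm",(A.inv().apply(np.array(pos)-p)*1000).round(1),"turn deg",(A.inv()*B).as_rotvec(degrees=True).round(2))
E
python3 - <<'E'
from h import *
d((.45,.15,.27),2.0); d((.526,-.256,.26),1.467)
a,b=onz("top",(355.58,220.58),.143),onz("top",(352.59,256.16),.143); print(a,b,(a+b)/2)
E
```

```text
shift mm [-361.8 -217.8  -70.8] turn deg [-8.000e-02  2.000e-02  4.353e+01]
shift mm [-583.5 -566.3  -60.4] turn deg [-7.000e-02  4.000e-02  7.407e+01]
[ 0.58044252 -0.09673076  0.143     ] [ 0.50455986 -0.08872554  0.143     ] [ 0.54250119 -0.09272815  0.143     ]
```

>>> move_arm([
  {"x":-0.05,"y":-0.03,"z":-0.03,"wz":6,"hand":0},
  {"x":-0.1,"y":-0.06,"z":-0.06,"wz":12,"hand":0},
  {"x":-0.15,"y":-0.09,"z":-0.07,"wz":18,"hand":0},
  {"x":-0.2,"y":-0.12,"z":-0.07,"wz":24,"hand":0},
  {"x":-0.25,"y":-0.15,"z":-0.07,"wz":30,"hand":0},
  {"x":-0.3,"y":-0.18,"z":-0.07,"wz":36,"hand":0},
  {"x":-0.362,"y":-0.218,"z":-0.07,"wz":43.5,"hand":0},
  {"x":-0.39,"y":-0.27,"z":-0.07,"wz":48,"hand":0},
])

```text
schema error: expected keys x, y, z, wx, wy, wz, hand
```

Run:
```python
from h import *
d((.526,-.256,.24),1.467)
```

```text
shift mm [-583.6 -566.2  -40.4] turn deg [-7.000e-02  4.000e-02  7.407e+01]
```

All keys are required.

>>> move_arm([
  {"x":-0.05,"y":-0.03,"z":-0.03,"wx":0,"wy":0,"wz":6,"hand":0},
  {"x":-0.1,"y":-0.06,"z":-0.06,"wx":0,"wy":0,"wz":12,"hand":0},
  {"x":-0.15,"y":-0.09,"z":-0.07,"wx":0,"wy":0,"wz":18,"hand":0},
  {"x":-0.2,"y":-0.12,"z":-0.07,"wx":0,"wy":0,"wz":24,"hand":0},
  {"x":-0.25,"y":-0.15,"z":-0.07,"wx":0,"wy":0,"wz":30,"hand":0},
  {"x":-0.3,"y":-0.18,"z":-0.07,"wx":0,"wy":0,"wz":36,"hand":0},
  {"x":-0.362,"y":-0.218,"z":-0.07,"wx":0,"wy":0,"wz":43.5,"hand":0},
  {"x":-0.39,"y":-0.27,"z":-0.07,"wx":0,"wy":0,"wz":48,"hand":0},
])

```text
time: 1.1
tool_pos: [0.4572, 0.095, 0.2688]
tool_rot: [-3.141, -0.0, 1.919]
contact_force: [0.8, -0.0, -0.1]
opening: 0.0164
```

Run:
```python
from h import *
d((.526,-.256,.24),1.467)
```

```text
shift mm [-353.4  -55.1   28.7] turn deg [-3.00e-02 -1.00e-02  2.59e+01]
```

>>> move_arm([
  {"x":-0.06,"y":-0.01,"z":0,"wx":0,"wy":0,"wz":5,"hand":0},
  {"x":-0.12,"y":-0.02,"z":0,"wx":0,"wy":0,"wz":10,"hand":0},
  {"x":-0.18,"y":-0.03,"z":0,"wx":0,"wy":0,"wz":15,"hand":0},
  {"x":-0.24,"y":-0.04,"z":0,"wx":0,"wy":0,"wz":20,"hand":0},
  {"x":-0.3,"y":-0.05,"z":0,"wx":0,"wy":0,"wz":26,"hand":0},
  {"x":-0.353,"y":-0.055,"z":0.01,"wx":0,"wy":0,"wz":26,"hand":0},
  {"x":-0.353,"y":-0.055,"z":0.029,"wx":0,"wy":0,"wz":26,"hand":0},
  {"x":-0.353,"y":-0.055,"z":0.029,"wx":0,"wy":0,"wz":26,"hand":0},
])

```text
time: 2.1
tool_pos: [0.5246, -0.2535, 0.2383]
tool_rot: [-3.137, -0.002, 1.467]
contact_force: [-0.3, 0.6, -0.7]
opening: 0.0003
```

Run:
```python
from h import *
d((.526,-.256,.05),1.467)
im=grab("scene"); a=im[180:320,80:260]; b=grab("top")[190:330,300:480]
cv2.imwrite("pics/a1.png",np.clip(np.hstack([cv2.resize(q,None,fx=2.2,fy=2.2,interpolation=2) for q in(a,b)])[:,:,::-1]*1.5,0,255))
```

```text
shift mm [ -2.8   2.4 188.3] turn deg [-0.24 -0.14  0.01][ WARN:0@5.348] global loadsave.cpp:1063 imwrite_ Unsupported depth image for selected encoder is fallbacked to CV_8U.
```

View pics/a1.png

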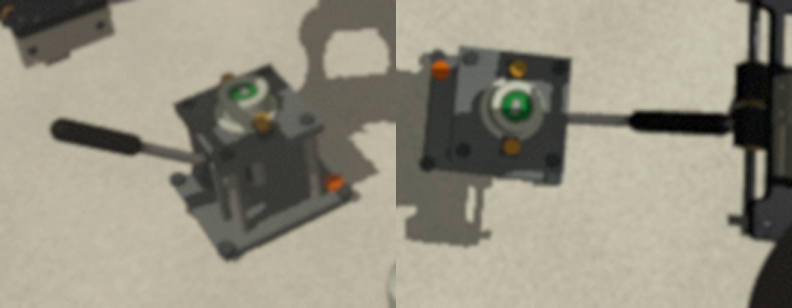

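Gripper hovers beside the grip's outer end in both views (scene ~(110,205), top ~(455,238)); I check that against the projected TCP.

Run:
```python
from h import *
s=monitor.observe();print(s["tool_pos"],s["tool_rot"])
for z in(0,.066,.1):
  for n in P: print(z,n,px(n,s["tool_pos"]+[0,0,z]))
for n in P: print(n,px(n,[.527,-.2415,.170]))
```

```text
[ 0.52572416 -0.25311354  0.24082124] [-3.14149494e+00 -2.49198943e-04  1.46873451e+00]
0 scene [109.28232217 216.90805783]
0 top [449.95993625 243.49094857]
0.066 scene [100.64989528 189.61193915]
0.066 top [466.75041441 240.52201786]
0.1 scene [ 95.93158268 174.52562464]
0.1 top [476.79529766 238.74512429]
scene [123.26759951 241.30326163]
top [429.34448356 245.43437622]
```

>>> move_arm([
  {"x":-0.002,"y":0,"z":0.02,"wx":0,"wy":0,"wz":0,"hand":0},
  {"x":-0.002,"y":0,"z":0.04,"wx":0,"wy":0,"wz":0,"hand":0},
  {"x":-0.002,"y":0,"z":0.06,"wx":0,"wy":0,"wz":0,"hand":0},
  {"x":-0.002,"y":0,"z":0.08,"wx":0,"wy":0,"wz":0,"hand":0},
  {"x":-0.002,"y":0,"z":0.1,"wx":0,"wy":0,"wz":0,"hand":0},
  {"x":-0.002,"y":0,"z":0.12,"wx":0,"wy":0,"wz":0,"hand":0},
  {"x":-0.002,"y":0,"z":0.14,"wx":0,"wy":0,"wz":0,"hand":0},
  {"x":-0.002,"y":0,"z":0.16,"wx":0,"wy":0,"wz":0,"hand":0},
])

```text
time: 3.2
tool_pos: [0.527, -0.2559, 0.0823]
tool_rot: [3.137, 0.003, 1.47]
contact_force: [-0.3, -1.6, 3.6]
opening: 0.0005
```

>>> move_arm([
  {"x":0,"y":0,"z":0.01,"wx":0,"wy":0,"wz":0,"hand":0},
  {"x":0,"y":0,"z":0.018,"wx":0,"wy":0,"wz":0,"hand":0},
  {"x":0,"y":0,"z":0.024,"wx":0,"wy":0,"wz":0,"hand":0},
  {"x":0,"y":0,"z":0.028,"wx":0,"wy":0,"wz":0,"hand":0},
  {"x":0,"y":0,"z":0.031,"wx":0,"wy":0,"wz":0,"hand":0},
  {"x":0,"y":0,"z":0.031,"wx":0,"wy":0,"wz":0,"hand":0},
])

```text
time: 3.95
tool_pos: [0.5253, -0.2553, 0.0492]
tool_rot: [-3.141, -0.001, 1.468]
contact_force: [0.5, -0.7, 1.1]
opening: 0.0008
```

>>> move_arm([
  {"x":0,"y":0,"z":0.002,"wx":0,"wy":0,"wz":0,"hand":0},
  {"x":0,"y":0,"z":0.003,"wx":0,"wy":0,"wz":0,"hand":0},
  {"x":0,"y":0,"z":0.003,"wx":0,"wy":0,"wz":0,"hand":0},
])

```text
time: 4.32
tool_pos: [0.5254, -0.2554, 0.0463]
tool_rot: [-3.141, -0.0, 1.468]
contact_force: [0.3, -0.5, 1.1]
opening: 0.0003
```

Run:
```python
from h import *
print(monitor.observe()["contact_force"])
a=grab("scene")[180:320,80:260]; b=grab("top")[190:330,300:480]
cv2.imwrite("pics/a2.png",np.clip(np.hstack([cv2.resize(q,None,fx=2.2,fy=2.2,interpolation=2) for q in(a,b)])[:,:,::-1]*1.5,0,255).astype(np.uint8))
```

```text
[ 0.28201905 -0.51664398  1.1203501 ]
```

View pics/a2.png

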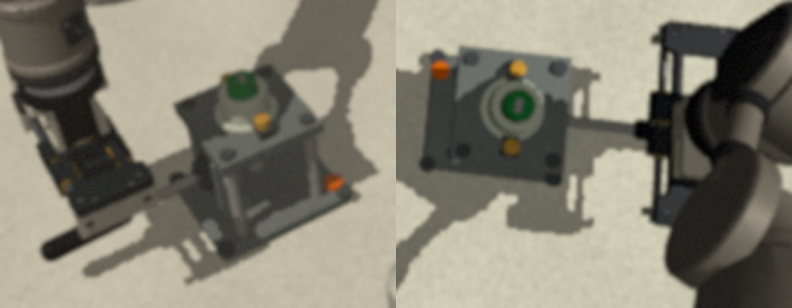

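The mount now stands clear above the mould (scene crop (240,88)) and the fingers sit on the lowered grip. The force shows no stop yet, so I press further.

>>> move_arm([
  {"x":0,"y":0,"z":0.002,"wx":0,"wy":0,"wz":0,"hand":0},
  {"x":0,"y":0,"z":0.004,"wx":0,"wy":0,"wz":0,"hand":0},
  {"x":0,"y":0,"z":0.005,"wx":0,"wy":0,"wz":0,"hand":0},
  {"x":0,"y":0,"z":0.005,"wx":0,"wy":0,"wz":0,"hand":0},
])

```text
time: 4.92
tool_pos: [0.5254, -0.2554, 0.0413]
tool_rot: [-3.141, -0.0, 1.468]
contact_force: [-0.2, -0.4, 2.5]
opening: 0.0004
```

>>> move_arm([
  {"x":0,"y":0,"z":0.002,"wx":0,"wy":0,"wz":0,"hand":0},
  {"x":0,"y":0,"z":0.004,"wx":0,"wy":0,"wz":0,"hand":0},
  {"x":0,"y":0,"z":0.004,"wx":0,"wy":0,"wz":0,"hand":0},
])

```text
time: 5.3
tool_pos: [0.5254, -0.2554, 0.0372]
tool_rot: [-3.141, -0.0, 1.468]
contact_force: [-1.1, -0.0, 0.5]
opening: 0.0006
```

Run:
```python
from h import *
print(monitor.observe()["contact_force"])
im={n:grab(n) for n in P}
for n in P:
    print(n,blobs(masks(im[n])["green"],(172,195,215,235) if n=="scene" else (335,220,375,255)))
    for z in (.165,.168,.171): print(n,z,px(n,[.5425,-.093,z]))
a=im["scene"][230:310,80:200]
cv2.imwrite("pics/a3.png",np.clip(cv2.resize(a,None,fx=5,fy=5,interpolation=2)[:,:,::-1]*1.8,0,255).astype(np.uint8))
```

```text
[-1.09792834 -0.01607415  0.51609309]
scene [(118, [189.56, 219.0], [183, 213, 14, 12])]
scene 0.165 [189.27910291 215.74841766]
scene 0.168 [189.08844245 214.68552698]
scene 0.171 [188.89715084 213.61863753]
top [(136, [355.37, 237.55], [349, 231, 14, 14])]
top 0.165 [356.16615306 237.27266726]
top 0.168 [356.43902331 237.13864464]
top 0.171 [356.71395948 237.00360682]
```

View pics/a3.png

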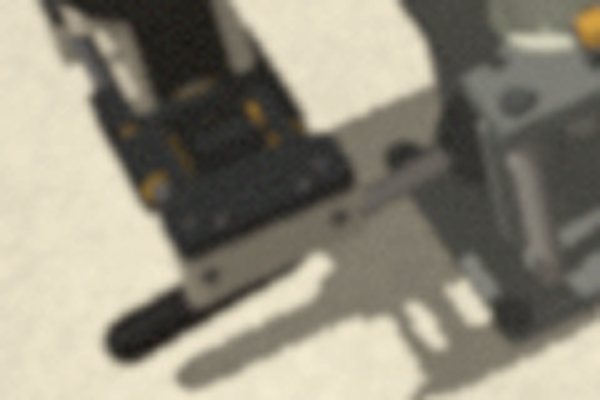

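The scene crop shows the grip's outer end at about pixel (106,299), level-to-drooping; I compare that with projections for candidate lever angles.

Run:
```python
from h import *
for q in(.7,.8,.88,.94,1.0):
    th=.768-q;h=.038+.193*np.cos(th);z=.07+.193*np.sin(th)
    print(q,px("scene",[.5425-.104*h,-.093-.9946*h,z]).round(1),"mount top z",.150+.028*max(0,q-.25), px("scene",[.5425,-.093,.150+.028*(q-.25)]).round(1))
s=cv2.imread("pics/a3.png")
im=grab("scene");G=masks(im)["green"][208:232,180:200].astype(int)
for r,l in enumerate(G): print(208+r,''.join('.#'[v] for v in l))
```

```text
0.7 [ 96.3 286.8] mount top z 0.1626 [189.4 216.6]
0.8 [ 98.6 292.9] mount top z 0.1654 [189.3 215.6]
0.88 [101.  297.4] mount top z 0.16763999999999998 [189.1 214.8]
0.94 [103.1 300.5] mount top z 0.16932 [189.  214.2]
1.0 [105.5 303.4] mount top z 0.17099999999999999 [188.9 213.6]
208 ....................
209 ....................
210 ....................
211 ....................
212 ....................
213 ............###.....
214 ....###.....####....
215 ....###.....####....
216 ...#####....####....
217 ...#############....
218 ....############....
219 ....############....
220 ....############....
221 ....############....
222 ....############....
223 .....#########......
224 ......######........
225 ....................
226 ....................
227 ....................
228 ....................
229 ....................
230 ....................
231 ....................
```

>>> move_arm([
  {"x":0,"y":0,"z":-0.03,"wx":0,"wy":0,"wz":0,"hand":0},
  {"x":0,"y":0,"z":-0.08,"wx":0,"wy":0,"wz":0,"hand":0},
  {"x":-0.03,"y":0,"z":-0.13,"wx":0,"wy":0,"wz":0,"hand":0},
  {"x":-0.06,"y":0,"z":-0.18,"wx":0,"wy":0,"wz":0,"hand":0},
  {"x":-0.1,"y":0,"z":-0.2,"wx":0,"wy":0,"wz":0,"hand":0},
  {"x":-0.1,"y":0,"z":-0.2,"wx":0,"wy":0,"wz":0,"hand":0},
])

```text
time: 6.2
tool_pos: [0.5151, -0.358, 0.239]
tool_rot: [3.139, 0.003, 1.465]
contact_force: [0.2, 0.6, -1.4]
opening: 0.0007
```

Run:
```python
from h import *
im={n:grab(n) for n in P}
M={n:masks(im[n]) for n in P}
print(blobs(M["scene"]["black"],(85,225,165,315)),blobs(M["top"]["black"],(390,225,470,270)))
out=[cv2.resize(q,(390,290),interpolation=2) for q in(im["scene"][205:309,90:230],im["top"][190:294,330:470])]
cv2.imwrite("pics/a4.png",np.clip(np.hstack(out)[:,:,::-1]*1.5,0,255).astype(np.uint8))
```

```text
[(13, [159.69, 260.46], [158, 259, 5, 4]), (290, [120.46, 288.77], [102, 277, 38, 25])] [(255, [423.85, 250.77], [407, 246, 36, 10])]
```

View pics/a4.png

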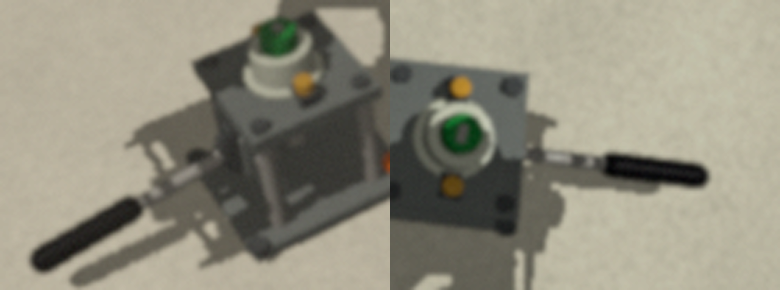

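The lever is down with its grip at scene (120.5,288.8) and top ~(425,250.8), and the mount stands up from the mould.

Run:
```python
from h import *
print(two((120.46,288.77),(424.5,250.77)))
for q in(.8,.85,.9,.95,1.0):
    th=.768-q;h=.038+.153*np.cos(th);z=.07+.153*np.sin(th);X=[.5425-.104*h,-.093-.9946*h,z]
    print(q,np.round(X,4),px("scene",X).round(1),px("top",X).round(1))
print(monitor.observe()["tool_pos"])
```

```text
(array([ 0.52317294, -0.27683044,  0.04722053]), np.float64(0.001510715280074933))
0.8 [ 0.5226 -0.2829  0.0651] [116.2 284.5] [430.3 250.7]
0.85 [ 0.5227 -0.2825  0.0575] [117.3 286.8] [428.8 250.9]
0.9 [ 0.5228 -0.2816  0.0499] [118.5 289. ] [427.3 251. ]
0.95 [ 0.5229 -0.2805  0.0423] [119.8 291. ] [425.6 251.2]
1.0 [ 0.5231 -0.2789  0.0348] [121.3 293. ] [423.8 251.3]
[ 0.51489238 -0.3546965   0.23659037]
```

>>> move_arm([
  {"x":0.04,"y":0,"z":0.04,"wx":0,"wy":0,"wz":0,"hand":0},
  {"x":0.076,"y":0,"z":0.08,"wx":0,"wy":0,"wz":0,"hand":0},
  {"x":0.076,"y":0,"z":0.12,"wx":0,"wy":0,"wz":0,"hand":0},
  {"x":0.076,"y":0,"z":0.15,"wx":0,"wy":0,"wz":0,"hand":0},
  {"x":0.076,"y":0,"z":0.165,"wx":0,"wy":0,"wz":0,"hand":0},
  {"x":0.076,"y":0,"z":0.165,"wx":0,"wy":0,"wz":0,"hand":0},
  {"x":0.076,"y":0,"z":0.165,"wx":0,"wy":0,"wz":0,"hand":0},
])

```text
time: 7.18
tool_pos: [0.5237, -0.2797, 0.0736]
tool_rot: [3.14, 0.001, 1.468]
contact_force: [1.0, 0.7, 0.1]
opening: 0.0004
```

>>> move_arm([
  {"x":0,"y":0,"z":0.004,"wx":0,"wy":0,"wz":0,"hand":0},
  {"x":0,"y":0,"z":0.008,"wx":0,"wy":0,"wz":0,"hand":0},
  {"x":0,"y":0,"z":0.008,"wx":0,"wy":0,"wz":0,"hand":0},
])

```text
time: 7.55
tool_pos: [0.5228, -0.2793, 0.0643]
tool_rot: [-3.141, -0.0, 1.468]
contact_force: [0.5, -0.6, 0.5]
opening: 0.0002
```

>>> move_arm([
  {"x":0,"y":0,"z":0.004,"wx":0,"wy":0,"wz":0,"hand":0},
  {"x":0,"y":0,"z":0.008,"wx":0,"wy":0,"wz":0,"hand":0},
  {"x":0,"y":0,"z":0.008,"wx":0,"wy":0,"wz":0,"hand":0},
])

```text
time: 7.92
tool_pos: [0.5227, -0.2792, 0.056]
tool_rot: [-3.141, -0.001, 1.468]
contact_force: [0.5, 0.5, 0.4]
opening: 0.0005
```

Run:
```python
from h import *
s=monitor.observe();print(s["tool_pos"],s["contact_force"],s["torque"])
b=(s["tool_pos"]);
for n in P: print(n,px(n,b))
im=grab("top");cv2.imwrite("pics/x5.png",im[:,:,::-1]);print(blobs(masks(im)["black"],(390,225,470,275)))
im=grab("scene");cv2.imwrite("pics/y5.png",im[:,:,::-1]);print(blobs(masks(im)["black"],(85,225,165,315)))
```

```text
[ 0.52274781 -0.27919786  0.05599187] [0.53711489 0.54436488 0.44506263] [-0.13610228  0.04513563  0.03491018]
scene [118.79334834 286.52183023]
top [427.20075999 250.90056257]
[(1519, [447.97, 248.69], [406, 225, 64, 50])]
[(1394, [108.08, 252.45], [85, 225, 52, 55]), (13, [159.85, 260.62], [158, 259, 5, 4]), (299, [120.8, 288.47], [102, 277, 39, 25])]
```

>>> move_arm([
  {"x":0,"y":0,"z":0.003,"wx":0,"wy":0,"wz":0,"hand":0},
  {"x":0,"y":0,"z":0.005,"wx":0,"wy":0,"wz":0,"hand":0},
  {"x":0,"y":0,"z":0.005,"wx":0,"wy":0,"wz":0,"hand":0},
])

```text
time: 8.4
tool_pos: [0.5229, -0.2793, 0.0513]
tool_rot: [-3.141, -0.0, 1.468]
contact_force: [0.1, 0.6, 0.3]
opening: 0.0004
```

>>> move_arm([
  {"x":0,"y":0,"z":0.003,"wx":0,"wy":0,"wz":0,"hand":0},
  {"x":0,"y":0,"z":0.005,"wx":0,"wy":0,"wz":0,"hand":0},
  {"x":0,"y":0,"z":0.005,"wx":0,"wy":0,"wz":0,"hand":0},
])

```text
time: 8.78
tool_pos: [0.5229, -0.2793, 0.0463]
tool_rot: [-3.141, -0.0, 1.468]
contact_force: [0.9, -0.7, -0.1]
opening: 0.0007
```

Run:
```python
from h import *
s=monitor.observe();print(s["tool_pos"],s["contact_force"],s["torque"])
for n in P: print(n,px(n,s["tool_pos"]))
im=grab("scene");print(blobs(masks(im)["black"],(85,225,165,315)))
a=np.vstack([cv2.resize(im[230:310,80:200],None,fx=4,fy=4,interpolation=2)])
b=cv2.resize(grab("top")[215:295,380:500],None,fx=4,fy=4,interpolation=2)
o=np.vstack([a,b])[:600]
cv2.imwrite("pics/a5.png",np.clip(o[:,:,::-1]*1.8,0,255).astype(np.uint8))
```

```text
[ 0.52290081 -0.27930722  0.04628658] [ 0.86688161 -0.733069   -0.10602726] [-0.07373846  0.03131346  0.05027413]
scene [119.8374871  289.55622934]
top [425.71869966 251.06943675]
[(1436, [109.16, 255.38], [85, 225, 52, 59]), (183, [118.63, 291.16], [102, 280, 39, 22])]
```

View pics/a5.png

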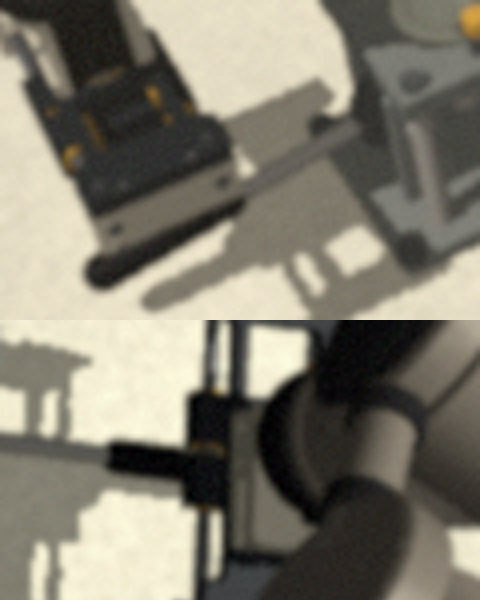

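Fingers look aligned above the grip (top crop (207,450)), but no force yet; keep lowering in small steps.

>>> move_arm([
  {"x":0,"y":0,"z":0.003,"wx":0,"wy":0,"wz":0,"hand":0},
  {"x":0,"y":0,"z":0.005,"wx":0,"wy":0,"wz":0,"hand":0},
  {"x":0,"y":0,"z":0.005,"wx":0,"wy":0,"wz":0,"hand":0},
  {"x":0,"y":0,"z":0.005,"wx":0,"wy":0,"wz":0,"hand":0},
])

```text
time: 9.38
tool_pos: [0.5231, -0.2794, 0.0415]
tool_rot: [3.141, -0.0, 1.468]
contact_force: [0.1, -0.5, -0.4]
opening: 0.0007
```

>>> move_arm([
  {"x":0,"y":0,"z":0.003,"wx":0,"wy":0,"wz":0,"hand":0},
  {"x":0,"y":0,"z":0.005,"wx":0,"wy":0,"wz":0,"hand":0},
  {"x":0,"y":0,"z":0.005,"wx":0,"wy":0,"wz":0,"hand":0},
  {"x":0,"y":0,"z":0.005,"wx":0,"wy":0,"wz":0,"hand":0},
])

```text
time: 9.88
tool_pos: [0.5231, -0.2794, 0.0365]
tool_rot: [3.141, -0.0, 1.468]
contact_force: [-0.0, 0.1, 0.7]
opening: 0.0009
```

Run:
```python
from h import *
s=monitor.observe();print(s["tool_pos"],s["contact_force"],s["torque"])
im=grab("scene");print(blobs(masks(im)["black"],(85,225,165,315)))
```

```text
[ 0.52306109 -0.27940538  0.03652569] [-0.01868142  0.06987308  0.66113364] [-0.06443227  0.03097292 -0.00178507]
[(56, [92.07, 226.29], [85, 225, 18, 4]), (1469, [110.35, 258.15], [85, 225, 54, 62]), (59, [109.9, 296.68], [102, 290, 24, 12])]
```

>>> move_arm([
  {"x":0,"y":0,"z":-0.05,"wx":0,"wy":0,"wz":0,"hand":0},
  {"x":0,"y":0,"z":-0.06,"wx":0,"wy":0,"wz":10,"hand":0},
  {"x":0,"y":0,"z":-0.06,"wx":0,"wy":0,"wz":20,"hand":0},
  {"x":0,"y":0,"z":-0.06,"wx":0,"wy":0,"wz":30,"hand":0},
  {"x":0,"y":0,"z":-0.06,"wx":0,"wy":0,"wz":40,"hand":0},
  {"x":0,"y":0,"z":-0.06,"wx":0,"wy":0,"wz":50,"hand":0},
  {"x":0,"y":0,"z":-0.06,"wx":0,"wy":0,"wz":60,"hand":0},
  {"x":0,"y":0,"z":-0.06,"wx":0,"wy":0,"wz":70,"hand":0},
])

```text
time: 10.92
tool_pos: [0.523, -0.2794, 0.0966]
tool_rot: [3.142, -0.0, 0.241]
contact_force: [-0.2, -0.4, -0.9]
opening: 0.0007
```

Run:
```python
from h import *
s=monitor.observe();print(s["tool_pos"],s["tool_rot"],s["opening"])
for n in P: print(n,px(n,s["tool_pos"]))
im=grab("scene");print(blobs(masks(im)["black"],(85,225,165,315)))
a=cv2.resize(im[205:305,60:200],None,fx=5,fy=5,interpolation=2)
q=px("scene",s["tool_pos"]);cv2.circle(a,(int((q[0]-60)*5),int((q[1]-205)*5)),3,(255,0,0),-1)
cv2.imwrite("pics/a6.png",np.clip(a[:,:,::-1]*1.8,0,255).astype(np.uint8))
```

```text
[ 0.52304137 -0.2793939   0.09659074] [ 3.14156228e+00 -1.69288737e-04  2.40734540e-01] 0.0007117056342195501
scene [114.2110918  273.80775255]
top [434.03114078 249.7366485 ]
[(596, [102.44, 238.85], [85, 225, 39, 31]), (300, [121.0, 288.56], [102, 277, 38, 25])]
```

View pics/a6.png

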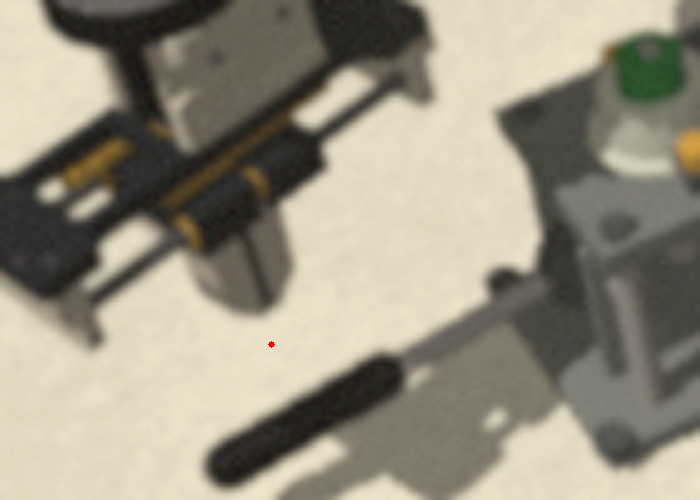

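The picture shows the fingertip bottoms at crop (258,311), while the reported TCP (red dot) falls at (271,344). The real tips therefore end about 16 mm above the reported TCP, which also explains the missing contact. I press again with that offset.

>>> move_arm([
  {"x":0,"y":0,"z":0.03,"wx":0,"wy":0,"wz":0,"hand":0},
  {"x":0,"y":0,"z":0.055,"wx":0,"wy":0,"wz":0,"hand":0},
  {"x":0,"y":0,"z":0.062,"wx":0,"wy":0,"wz":0,"hand":0},
  {"x":0,"y":0,"z":0.064,"wx":0,"wy":0,"wz":0,"hand":0},
  {"x":0,"y":0,"z":0.064,"wx":0,"wy":0,"wz":0,"hand":0},
])

```text
time: 11.6
tool_pos: [0.5236, -0.2798, 0.0334]
tool_rot: [3.14, -0.001, 0.247]
contact_force: [-0.2, -0.5, 0.2]
opening: 0.0003
```

>>> move_arm([
  {"x":0,"y":0,"z":0.002,"wx":0,"wy":0,"wz":0,"hand":0},
  {"x":0,"y":0,"z":0.004,"wx":0,"wy":0,"wz":0,"hand":0},
  {"x":0,"y":0,"z":0.004,"wx":0,"wy":0,"wz":0,"hand":0},
])

```text
time: 11.98
tool_pos: [0.5235, -0.2796, 0.0288]
tool_rot: [3.141, -0.001, 0.247]
contact_force: [2.2, 0.2, 1.0]
opening: 0.0007
```

Run:
```python
from h import *
s=monitor.observe();print(s["tool_pos"],s["contact_force"],s["torque"])
im=grab("scene");print(blobs(masks(im)["black"],(85,225,165,315)))
```

```text
[ 0.5235109  -0.2795697   0.02882703] [2.24075553 0.23346294 1.00492514] [-0.06931339 -0.05250815 -0.02002299]
[(94, [96.27, 228.18], [85, 225, 25, 7]), (1190, [113.52, 251.67], [85, 225, 66, 62]), (291, [121.93, 290.04], [103, 278, 38, 25])]
```

>>> move_arm([
  {"x":0,"y":0,"z":0.002,"wx":0,"wy":0,"wz":0,"hand":0},
  {"x":0,"y":0,"z":0.004,"wx":0,"wy":0,"wz":0,"hand":0},
  {"x":0,"y":0,"z":0.004,"wx":0,"wy":0,"wz":0,"hand":0},
])

```text
time: 12.4
tool_pos: [0.5229, -0.2793, 0.0242]
tool_rot: [-3.141, 0.0, 0.247]
contact_force: [1.1, 0.3, 1.3]
opening: 0.0002
```

>>> move_arm([
  {"x":0,"y":0,"z":0.002,"wx":0,"wy":0,"wz":0,"hand":0},
  {"x":0,"y":0,"z":0.004,"wx":0,"wy":0,"wz":0,"hand":0},
  {"x":0,"y":0,"z":0.004,"wx":0,"wy":0,"wz":0,"hand":0},
])

```text
time: 12.78
tool_pos: [0.5228, -0.2793, 0.0202]
tool_rot: [-3.141, 0.0, 0.247]
contact_force: [0.7, -0.3, 1.5]
opening: 0.0006
```

Run:
```python
from h import *
s=monitor.observe();print(s["tool_pos"],s["contact_force"],s["torque"])
im=grab("scene");print(blobs(masks(im)["black"],(85,225,165,315)))
```

```text
[ 0.52279951 -0.27926346  0.02017302] [ 0.74359295 -0.34100009  1.52694243] [ 0.00894538  0.08811262 -0.05301415]
[(1347, [112.58, 252.22], [85, 225, 67, 66]), (14, [160.64, 261.14], [159, 260, 5, 4]), (297, [123.62, 292.21], [105, 279, 38, 27])]
```

>>> move_arm([
  {"x":0,"y":0,"z":0.002,"wx":0,"wy":0,"wz":0,"hand":0},
  {"x":0,"y":0,"z":0.003,"wx":0,"wy":0,"wz":0,"hand":0},
  {"x":0,"y":0,"z":0.003,"wx":0,"wy":0,"wz":0,"hand":0},
])

```text
time: 13.2
tool_pos: [0.523, -0.2794, 0.019]
tool_rot: [3.141, -0.0, 0.247]
contact_force: [-3.2, 2.5, 12.9]
opening: 0.0003
```

>>> move_arm([
  {"x":0,"y":0,"z":0.002,"wx":0,"wy":0,"wz":0,"hand":0},
  {"x":0,"y":0,"z":0.003,"wx":0,"wy":0,"wz":0,"hand":0},
  {"x":0,"y":0,"z":0.003,"wx":0,"wy":0,"wz":0,"hand":0},
])

```text
time: 13.58
tool_pos: [0.5232, -0.2795, 0.0185]
tool_rot: [3.14, -0.001, 0.247]
contact_force: [-8.0, 6.2, 30.6]
opening: 0.0004
```

Run:
```python
from h import *
s=monitor.observe();print(s["tool_pos"],s["contact_force"],s["torque"])
im=grab("scene");print(blobs(masks(im)["black"],(85,225,165,315)))
```

```text
[ 0.52324169 -0.27948214  0.01845038] [-8.00993072  6.22492875 30.57002774] [1.12200519 1.64081071 0.06246358]
[(1344, [112.67, 252.73], [85, 225, 67, 66]), (14, [160.64, 261.14], [159, 260, 5, 4]), (284, [123.89, 292.25], [105, 279, 38, 27])]
```

The stop is reached: the force rises to 31 N and the lever has stopped moving. To get the true fingertip offset, I touch the bare table lightly with closed fingers.

>>> move_arm([
  {"x":0,"y":0,"z":-0.03,"wx":0,"wy":0,"wz":0,"hand":0},
  {"x":-0.02,"y":0,"z":-0.06,"wx":0,"wy":0,"wz":0,"hand":0},
  {"x":-0.07,"y":-0.015,"z":-0.06,"wx":0,"wy":0,"wz":0,"hand":0},
  {"x":-0.12,"y":-0.03,"z":-0.06,"wx":0,"wy":0,"wz":0,"hand":0},
  {"x":-0.12,"y":-0.03,"z":-0.03,"wx":0,"wy":0,"wz":0,"hand":0},
  {"x":-0.12,"y":-0.03,"z":0.0,"wx":0,"wy":0,"wz":0,"hand":0},
  {"x":-0.12,"y":-0.03,"z":0.015,"wx":0,"wy":0,"wz":0,"hand":0},
  {"x":-0.12,"y":-0.03,"z":0.015,"wx":0,"wy":0,"wz":0,"hand":0},
])

```text
time: 14.62
tool_pos: [0.3989, -0.2791, -0.0013]
tool_rot: [-3.14, 0.001, 0.247]
contact_force: [-0.3, -0.3, -0.6]
opening: 0.0006
```

>>> move_arm([
  {"x":0,"y":0,"z":0.004,"wx":0,"wy":0,"wz":0,"hand":0},
  {"x":0,"y":0,"z":0.008,"wx":0,"wy":0,"wz":0,"hand":0},
  {"x":0,"y":0,"z":0.008,"wx":0,"wy":0,"wz":0,"hand":0},
])

```text
time: 15.0
tool_pos: [0.3994, -0.2796, -0.0084]
tool_rot: [3.141, -0.0, 0.247]
contact_force: [-0.7, -0.0, 0.2]
opening: 0.0007
```

Run:
```python
from h import *
s=monitor.observe();print(s["tool_pos"],s["contact_force"])
for n in P: print(n,px(n,s["tool_pos"]),px(n,s["tool_pos"]*[1,1,0]))
im={n:grab(n) for n in P}
out=[cv2.resize(q,(390,290),interpolation=2) for q in(im["scene"][185:289,40:180],im["top"][230:334,380:520])]
cv2.imwrite("pics/a7.png",np.clip(np.hstack(out)[:,:,::-1]*1.5,0,255).astype(np.uint8))
print([blobs(masks(im["scene"])["green"],(172,195,215,235))])
```

```text
[ 0.39942101 -0.27957057 -0.00838907] [-0.66319454 -0.04760209  0.16104027]
scene [102.64426167 274.96083757] [101.74468998 272.5772345 ]
top [420.36935547 302.95386356] [421.59205534 303.22357211]
[[(133, [189.2, 217.99], [183, 211, 13, 14])]]
```

>>> move_arm([
  {"x":0,"y":0,"z":0.004,"wx":0,"wy":0,"wz":0,"hand":0},
  {"x":0,"y":0,"z":0.008,"wx":0,"wy":0,"wz":0,"hand":0},
  {"x":0,"y":0,"z":0.008,"wx":0,"wy":0,"wz":0,"hand":0},
])

```text
time: 15.48
tool_pos: [0.3991, -0.2793, -0.017]
tool_rot: [-3.141, 0.0, 0.246]
contact_force: [-0.7, 0.5, -0.9]
opening: 0.0008
```

>>> move_arm([
  {"x":0,"y":0,"z":0.003,"wx":0,"wy":0,"wz":0,"hand":0},
  {"x":0,"y":0,"z":0.005,"wx":0,"wy":0,"wz":0,"hand":0},
  {"x":0,"y":0,"z":0.005,"wx":0,"wy":0,"wz":0,"hand":0},
])

```text
time: 15.85
tool_pos: [0.3993, -0.2795, -0.0217]
tool_rot: [-3.141, 0.0, 0.246]
contact_force: [0.9, -0.1, -0.1]
opening: 0.0003
```

>>> move_arm([
  {"x":0,"y":0,"z":0.003,"wx":0,"wy":0,"wz":0,"hand":0},
  {"x":0,"y":0,"z":0.005,"wx":0,"wy":0,"wz":0,"hand":0},
  {"x":0,"y":0,"z":0.005,"wx":0,"wy":0,"wz":0,"hand":0},
])

```text
time: 16.23
tool_pos: [0.3993, -0.2795, -0.0267]
tool_rot: [-3.141, 0.0, 0.247]
contact_force: [0.4, 0.2, -0.8]
opening: 0.0006
```

>>> move_arm([
  {"x":0,"y":0,"z":0.002,"wx":0,"wy":0,"wz":0,"hand":0},
  {"x":0,"y":0,"z":0.003,"wx":0,"wy":0,"wz":0,"hand":0},
  {"x":0,"y":0,"z":0.003,"wx":0,"wy":0,"wz":0,"hand":0},
])

```text
time: 16.6
tool_pos: [0.3995, -0.2796, -0.0271]
tool_rot: [3.141, -0.001, 0.247]
contact_force: [-5.7, 5.5, 28.8]
opening: 0.0007
```

The table is touched at reported z ≈ -0.027, so the true tip is 27 mm above the reported TCP. That agrees with the lever stop contact. Next I go above the mount with the hand open, using this offset.

>>> move_arm([
  {"x":0,"y":0,"z":-0.06,"wx":0,"wy":0,"wz":-6,"hand":0},
  {"x":0,"y":0,"z":-0.12,"wx":0,"wy":0,"wz":-14,"hand":0.5},
  {"x":0,"y":0,"z":-0.18,"wx":0,"wy":0,"wz":-22,"hand":1},
  {"x":0,"y":0,"z":-0.23,"wx":0,"wy":0,"wz":-30,"hand":1},
  {"x":0.05,"y":-0.04,"z":-0.24,"wx":0,"wy":0,"wz":-38,"hand":1},
  {"x":0.1,"y":-0.08,"z":-0.24,"wx":0,"wy":0,"wz":-46,"hand":1},
  {"x":0.145,"y":-0.115,"z":-0.24,"wx":0,"wy":0,"wz":-54,"hand":1},
  {"x":0.184,"y":-0.146,"z":-0.24,"wx":0,"wy":0,"wz":-62,"hand":1},
])

```text
time: 17.6
tool_pos: [0.5432, -0.0911, 0.2106]
tool_rot: [3.141, -0.0, 1.334]
contact_force: [0.6, -1.1, 0.2]
opening: 0.0658
```

>>> move_arm([
  {"x":0,"y":0,"z":0,"wx":0,"wy":0,"wz":0,"hand":1},
  {"x":0,"y":0,"z":0,"wx":0,"wy":0,"wz":0,"hand":1},
])

```text
time: 17.85
tool_pos: [0.5416, -0.0934, 0.2102]
tool_rot: [-3.141, 0.0, 1.328]
contact_force: [-0.0, -0.3, -0.1]
opening: 0.086
```

Run:
```python
from h import *
s=monitor.observe();print(s["tool_pos"],s["tool_rot"])
d((.5425,-.093,.131),1.33)
im={n:grab(n) for n in P}
print([blobs(masks(im[n])["green"],b) for n,b in(("scene",(172,195,215,235)),("top",(335,220,375,255)))])
out=[cv2.resize(q,(390,290),interpolation=2) for q in(im["scene"][150:254,120:260],im["top"][190:294,290:430])]
cv2.imwrite("pics/a8.png",np.clip(np.hstack(out)[:,:,::-1]*1.5,0,255).astype(np.uint8))
```

```text
[ 0.54163928 -0.09336976  0.21022963] [-3.14077054e+00  3.59727392e-04  1.32789335e+00]
shift mm [ 0.6  0.8 79.2] turn deg [-0.05  0.02 -0.12]
[[(131, [189.24, 217.98], [183, 211, 13, 14])], [(50, [351.3, 236.68], [349, 232, 6, 11])]]
```

View pics/a8.png

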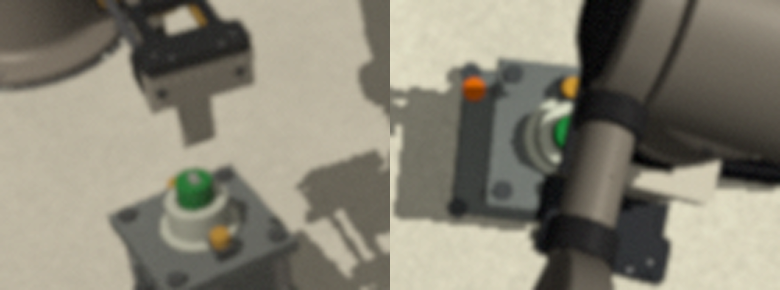

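The mount (scene crop (195,188)) stands well above the rim, with the open finger aligned over it. Descend and grip.

>>> move_arm([
  {"x":0.0005,"y":0.001,"z":0.03,"wx":0,"wy":0,"wz":0,"hand":1},
  {"x":0.0005,"y":0.001,"z":0.055,"wx":0,"wy":0,"wz":0,"hand":1},
  {"x":0.0005,"y":0.001,"z":0.07,"wx":0,"wy":0,"wz":0,"hand":1},
  {"x":0.0005,"y":0.001,"z":0.079,"wx":0,"wy":0,"wz":0,"hand":1},
  {"x":0.0005,"y":0.001,"z":0.079,"wx":0,"wy":0,"wz":0,"hand":1},
  {"x":0.0005,"y":0.001,"z":0.079,"wx":0,"wy":0,"wz":0,"hand":1},
])

```text
time: 18.7
tool_pos: [0.5437, -0.0931, 0.1323]
tool_rot: [3.14, 0.0, 1.328]
contact_force: [0.5, 1.0, -0.3]
opening: 0.0922
```

>>> move_arm([
  {"x":0,"y":0,"z":0,"wx":0,"wy":0,"wz":0,"hand":0.45},
  {"x":0,"y":0,"z":0,"wx":0,"wy":0,"wz":0,"hand":0.4},
  {"x":0,"y":0,"z":0,"wx":0,"wy":0,"wz":0,"hand":0.3},
  {"x":0,"y":0,"z":0,"wx":0,"wy":0,"wz":0,"hand":0.2},
  {"x":0,"y":0,"z":0,"wx":0,"wy":0,"wz":0,"hand":0.1},
  {"x":0,"y":0,"z":0,"wx":0,"wy":0,"wz":0,"hand":0.1},
  {"x":0,"y":0,"z":0,"wx":0,"wy":0,"wz":0,"hand":0.1},
  {"x":0,"y":0,"z":0,"wx":0,"wy":0,"wz":0,"hand":0.1},
], grip_force=15)

```text
time: 19.7
tool_pos: [0.5433, -0.0928, 0.1315]
tool_rot: [3.142, -0.0, 1.329]
contact_force: [-0.0, -0.5, -0.4]
opening: 0.0292
```

>>> move_arm([
  {"x":0,"y":0,"z":-0.004,"wx":0,"wy":0,"wz":0,"hand":0.1},
  {"x":0,"y":0,"z":-0.01,"wx":0,"wy":0,"wz":0,"hand":0.1},
  {"x":0,"y":0,"z":-0.018,"wx":0,"wy":0,"wz":0,"hand":0.1},
  {"x":0,"y":0,"z":-0.028,"wx":0,"wy":0,"wz":0,"hand":0.1},
  {"x":0,"y":0,"z":-0.04,"wx":0,"wy":0,"wz":0,"hand":0.1},
  {"x":0,"y":0,"z":-0.05,"wx":0,"wy":0,"wz":0,"hand":0.1},
  {"x":0,"y":0,"z":-0.05,"wx":0,"wy":0,"wz":0,"hand":0.1},
  {"x":0,"y":0,"z":-0.05,"wx":0,"wy":0,"wz":0,"hand":0.1},
])

```text
time: 20.7
tool_pos: [0.543, -0.0928, 0.1813]
tool_rot: [-3.141, -0.0, 1.329]
contact_force: [0.5, 0.2, -0.3]
opening: 0.0291
```

Run:
```python
from h import *
d((.532,.2568,.05),1.33)
im=grab("scene")
print(blobs(masks(im)["green"],(160,160,230,235)),px("scene",[.5433,-.0928,.210]))
a=np.clip(cv2.resize(im[150:254,120:260],None,fx=4,fy=4,interpolation=2)[:,:,::-1]*1.5,0,255).astype(np.uint8)
cv2.imwrite("pics/a9.png",a)
```

```text
shift mm [336.7 -94.5 131.3] turn deg [-0.03 -0.   -0.08]
[] [186.63315094 199.5127499 ]
```

>>> move_arm([
  {"x":0.02,"y":-0.006,"z":0,"wx":0,"wy":0,"wz":0,"hand":0.1},
  {"x":0.065,"y":-0.018,"z":0,"wx":0,"wy":0,"wz":0,"hand":0.1},
  {"x":0.12,"y":-0.034,"z":0,"wx":0,"wy":0,"wz":0,"hand":0.1},
  {"x":0.175,"y":-0.049,"z":0.01,"wx":0,"wy":0,"wz":0,"hand":0.1},
  {"x":0.23,"y":-0.065,"z":0.02,"wx":0,"wy":0,"wz":0,"hand":0.1},
  {"x":0.285,"y":-0.08,"z":0.04,"wx":0,"wy":0,"wz":0,"hand":0.1},
  {"x":0.32,"y":-0.09,"z":0.06,"wx":0,"wy":0,"wz":0,"hand":0.1},
  {"x":0.337,"y":-0.0945,"z":0.08,"wx":0,"wy":0,"wz":0,"hand":0.1},
])

```text
time: 21.75
tool_pos: [0.5311, 0.2597, 0.1004]
tool_rot: [-3.141, -0.0, 1.332]
contact_force: [-0.5, -0.5, -0.9]
opening: 0.0294
```

>>> move_arm([
  {"x":0,"y":0,"z":0.02,"wx":0,"wy":0,"wz":0,"hand":0.1},
  {"x":0,"y":0,"z":0.04,"wx":0,"wy":0,"wz":0,"hand":0.1},
  {"x":0,"y":0,"z":0.05,"wx":0,"wy":0,"wz":0,"hand":0.1},
  {"x":0,"y":0,"z":0.05,"wx":0,"wy":0,"wz":0,"hand":0.1},
])

```text
time: 22.25
tool_pos: [0.5319, 0.2566, 0.0509]
tool_rot: [-3.14, 0.001, 1.328]
contact_force: [-0.6, 0.6, -0.8]
opening: 0.0291
```

Run:
```python
from h import *
s=monitor.observe();print(s["tool_pos"],s["opening"])
d((.532,.2568,-.0095),1.33)
im={n:grab(n) for n in P}
print([blobs(masks(im[n])["green"],b) for n,b in(("scene",(260,140,345,222)),("top",(140,200,260,280)))])
out=[cv2.resize(q,(390,290),interpolation=2) for q in(im["scene"][130:234,240:380],im["top"][190:294,130:270])]
cv2.imwrite("pics/a10.png",np.clip(np.hstack(out)[:,:,::-1]*1.5,0,255).astype(np.uint8))
```

```text
[0.53191912 0.25655465 0.05088198] 0.02914219527248087
shift mm [ 0.3  0.1 60.4] turn deg [-0.07  0.04 -0.11]
[[(45, [300.91, 180.91], [299, 175, 5, 13])], [(24, [197.67, 243.71], [196, 238, 5, 13])]]
```

View pics/a10.png

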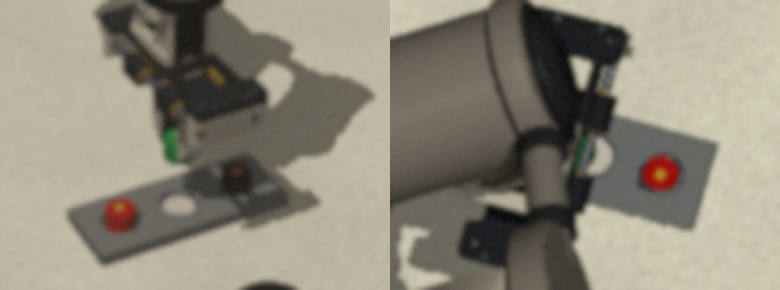

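The mount is held above the label (scene crop (178,145), label (178,205)), and the neighbours are undisturbed. Lower it.

>>> move_arm([
  {"x":0,"y":0,"z":0.015,"wx":0,"wy":0,"wz":0,"hand":0.1},
  {"x":0,"y":0,"z":0.03,"wx":0,"wy":0,"wz":0,"hand":0.1},
  {"x":0,"y":0,"z":0.042,"wx":0,"wy":0,"wz":0,"hand":0.1},
  {"x":0,"y":0,"z":0.05,"wx":0,"wy":0,"wz":0,"hand":0.1},
  {"x":0,"y":0,"z":0.055,"wx":0,"wy":0,"wz":0,"hand":0.1},
  {"x":0,"y":0,"z":0.057,"wx":0,"wy":0,"wz":0,"hand":0.1},
  {"x":0,"y":0,"z":0.057,"wx":0,"wy":0,"wz":0,"hand":0.1},
])

```text
time: 23.22
tool_pos: [0.5325, 0.257, -0.0053]
tool_rot: [3.141, -0.0, 1.329]
contact_force: [-0.3, 0.2, -0.6]
opening: 0.0291
```

>>> move_arm([
  {"x":0,"y":0,"z":0.001,"wx":0,"wy":0,"wz":0,"hand":0.1},
  {"x":0,"y":0,"z":0.002,"wx":0,"wy":0,"wz":0,"hand":0.1},
  {"x":0,"y":0,"z":0.002,"wx":0,"wy":0,"wz":0,"hand":0.1},
  {"x":0,"y":0,"z":0.002,"wx":0,"wy":0,"wz":0,"hand":0.1},
])

```text
time: 23.72
tool_pos: [0.5324, 0.257, -0.0074]
tool_rot: [3.141, -0.0, 1.329]
contact_force: [-0.4, 0.8, -0.4]
opening: 0.0291
```

>>> move_arm([
  {"x":0,"y":0,"z":0.001,"wx":0,"wy":0,"wz":0,"hand":0.1},
  {"x":0,"y":0,"z":0.001,"wx":0,"wy":0,"wz":0,"hand":0.1},
  {"x":0,"y":0,"z":0.001,"wx":0,"wy":0,"wz":0,"hand":0.1},
])

```text
time: 24.1
tool_pos: [0.5323, 0.257, -0.0085]
tool_rot: [3.142, -0.0, 1.329]
contact_force: [-0.2, -0.4, -0.8]
opening: 0.0293
```

>>> move_arm([
  {"x":0,"y":0,"z":0.001,"wx":0,"wy":0,"wz":0,"hand":0.1},
  {"x":0,"y":0,"z":0.001,"wx":0,"wy":0,"wz":0,"hand":0.1},
  {"x":0,"y":0,"z":0.001,"wx":0,"wy":0,"wz":0,"hand":0.1},
])

```text
time: 24.48
tool_pos: [0.5323, 0.257, -0.0095]
tool_rot: [3.142, -0.0, 1.329]
contact_force: [0.2, -0.2, -0.7]
opening: 0.0296
```

>>> move_arm([
  {"x":0,"y":0,"z":0.001,"wx":0,"wy":0,"wz":0,"hand":0.1},
  {"x":0,"y":0,"z":0.001,"wx":0,"wy":0,"wz":0,"hand":0.1},
  {"x":0,"y":0,"z":0.001,"wx":0,"wy":0,"wz":0,"hand":0.1},
])

```text
time: 24.85
tool_pos: [0.5324, 0.257, -0.0096]
tool_rot: [3.141, -0.0, 1.329]
contact_force: [-3.1, -0.7, 6.4]
opening: 0.0294
```

>>> move_arm([
  {"x":0,"y":0,"z":0.001,"wx":0,"wy":0,"wz":0,"hand":0.1},
  {"x":0,"y":0,"z":0.001,"wx":0,"wy":0,"wz":0,"hand":0.1},
  {"x":0,"y":0,"z":0.001,"wx":0,"wy":0,"wz":0,"hand":0.1},
])

```text
time: 25.22
tool_pos: [0.5324, 0.257, -0.0096]
tool_rot: [3.141, -0.0, 1.329]
contact_force: [-5.3, -2.3, 13.6]
opening: 0.0292
```

Touchdown came at the expected height. Ease the preload, open, and rise.

>>> move_arm([
  {"x":0,"y":0,"z":-0.0015,"wx":0,"wy":0,"wz":0,"hand":0.1},
  {"x":0,"y":0,"z":-0.0015,"wx":0,"wy":0,"wz":0,"hand":0.33},
  {"x":0,"y":0,"z":-0.0015,"wx":0,"wy":0,"wz":0,"hand":0.36},
  {"x":0,"y":0,"z":-0.0015,"wx":0,"wy":0,"wz":0,"hand":0.45},
  {"x":0,"y":0,"z":-0.0015,"wx":0,"wy":0,"wz":0,"hand":0.55},
  {"x":0,"y":0,"z":-0.0015,"wx":0,"wy":0,"wz":0,"hand":0.65},
  {"x":0,"y":0,"z":-0.0015,"wx":0,"wy":0,"wz":0,"hand":0.65},
  {"x":0,"y":0,"z":-0.0015,"wx":0,"wy":0,"wz":0,"hand":0.65},
])

```text
time: 26.22
tool_pos: [0.5323, 0.257, -0.01]
tool_rot: [3.142, -0.0, 1.329]
contact_force: [0.3, -0.8, 0.7]
opening: 0.0597
```

>>> move_arm([
  {"x":0,"y":0,"z":-0.02,"wx":0,"wy":0,"wz":0,"hand":0.65},
  {"x":0,"y":0,"z":-0.06,"wx":0,"wy":0,"wz":0,"hand":0.65},
  {"x":0,"y":0,"z":-0.12,"wx":0,"wy":0,"wz":0,"hand":0.65},
  {"x":0,"y":0.06,"z":-0.16,"wx":0,"wy":0,"wz":0,"hand":0.65},
  {"x":0,"y":-0.06,"z":-0.18,"wx":0,"wy":0,"wz":0,"hand":0.65},
  {"x":0,"y":-0.12,"z":-0.18,"wx":0,"wy":0,"wz":0,"hand":0.65},
  {"x":0,"y":-0.15,"z":-0.18,"wx":0,"wy":0,"wz":0,"hand":0.65},
  {"x":0,"y":-0.15,"z":-0.18,"wx":0,"wy":0,"wz":0,"hand":0.65},
])

```text
time: 27.22
tool_pos: [0.3837, 0.2935, 0.1706]
tool_rot: [-3.141, -0.0, 1.331]
contact_force: [0.7, 0.5, -0.8]
opening: 0.0596
```

Run:
```python
from h import *
s=monitor.observe();print(s["time"],s["tool_pos"],s["contact_force"])
im={n:grab(n) for n in P}
for n,b in(("scene",(260,180,345,222)),("top",(150,218,255,275))):
    for k in("green","red","black"): print(n,k,blobs(masks(im[n])[k],b))
    for z in(.008,.03): print(px(n,[.532,.2568,z]))
out=[cv2.resize(q,(390,290),interpolation=2) for q in(im["scene"][150:254,240:380],im["top"][190:294,130:270])]
cv2.imwrite("pics/a11.png",np.clip(np.hstack(out)[:,:,::-1]*1.5,0,255).astype(np.uint8))
```

```text
27.225 [0.38366005 0.29347233 0.17058543] [ 0.73320638  0.52177736 -0.7870878 ]
scene green [(86, [303.37, 200.51], [299, 195, 10, 11])]
scene red [(81, [282.43, 207.21], [278, 202, 10, 11])]
scene black [(52, [324.19, 195.27], [320, 191, 10, 8])]
[303.80667864 203.20671731]
[303.94734356 196.86656755]
top green [(113, [201.28, 245.72], [195, 240, 13, 12])]
top red [(108, [226.75, 251.66], [221, 246, 13, 12])]
top black [(104, [177.04, 238.63], [170, 233, 14, 12]), (107, [158.75, 271.79], [150, 267, 26, 8])]
[203.36770479 245.66883734]
[201.47497049 245.03054047]
```

View pics/a11.png

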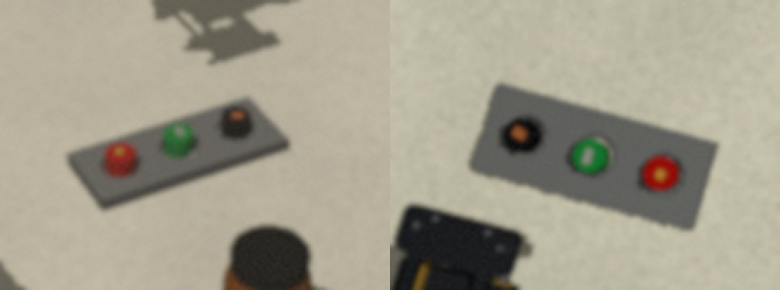

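The green mount stands in the middle pocket, top (201.3,245.7). That is about 2 mm from the red/black midpoint of (201.9,245.1), and its neighbours have not shifted. The arm is clear, so I hand in.

```bash
python3 -c "
from cell import robot; print(robot.hand_in())"
```

```text
the job is handed in; nothing more can be done
None
```

The job was handed in at about 27 s, with no verdict reported. The green mount was set down in the labelled pocket at the expected height, then released with the arm clear.

**What I did:** I pressed the lever to its stop, where the force rose to 31 N and the lever stopped moving. I then gripped the raised mount by its sides at 15 N, lifted it out, and lowered it until it touched the pocket floor.

**Last checks:**
- **Placement:** In the top view the green mount is about 2 mm from the pocket centre (limit 6 mm). Both views show it looking upright, by eye only.
- **Other mounts:** The red and black mounts moved less than 0.2 pixels.
- **Jar and wash bottle:** I did not measure these again. The arm stayed well away from them.

**What disagreed:** The real fingertips sit about 27 mm above the reported TCP. Because of this my first press stopped short, with the lever at roughly 0.9 rad. I found the offset in a close-up picture and measured it by touching the bare table with about 29 N of fingertip force. The lever-stop and pocket contact heights both agreed with it. With it allowed for, I pressed the lever again to its stop.

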